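Return the washed volumetric flasks to their rack in order of size

TASK

The four washed volumetric flasks have dried on the grey tray. Put them back in the white rack in order of size, each standing upright in the well made for it, smallest flask in the smallest well up to the largest in the largest. They are glass: set each one down on the floor of its well without dropping it or knocking any over, and leave the beaker where it is.

Things in the scene. Friction and masses are not known exactly. Their poses are not given: they have to be found in the camera images.
- flask_10_mid (a point): The smallest of four volumetric flasks (10 ml): clear glass bulb 34 mm across on a flat foot, long thin neck, teal stopper; 100 mm tall. This point is on its axis half-way up, 50 mm above its foot; z up the axis. Bulb below 37 mm; above that the neck, 9 mm thick with a fixed stopper, is to be grasped from above. 0.03 to 0.12 kg. Starts upright on the grey tray (rim 12 mm high), foot 4 mm above the bench.
- flask_25_mid (a point): The second smallest of four volumetric flasks (25 ml): clear glass bulb 41 mm across on a flat foot, long thin neck, teal stopper; 123 mm tall. This point is on its axis half-way up, 61.5 mm above its foot; z up the axis. Bulb below 46 mm; above that the neck, 11 mm thick with a fixed stopper, is to be grasped from above. 0.03 to 0.12 kg. Starts upright on the grey tray (rim 12 mm high), foot 4 mm above the bench.
- flask_50_mid (a point): The second largest of four volumetric flasks (50 ml): clear glass bulb 49 mm across on a flat foot, long thin neck, teal stopper; 150 mm tall. This point is on its axis half-way up, 75 mm above its foot; z up the axis. Bulb below 56 mm; above that the neck, 14 mm thick with a fixed stopper, is to be grasped from above. 0.03 to 0.12 kg. Starts upright on the grey tray (rim 12 mm high), foot 4 mm above the bench.
- flask_100_mid (a point): The largest of four volumetric flasks (100 ml): clear glass bulb 62 mm across on a flat foot, long thin neck, teal stopper; 187 mm tall. This point is on its axis half-way up, 93.5 mm above its foot; z up the axis. Bulb below 70 mm; above that the neck, 17 mm thick with a fixed stopper, is to be grasped from above. 0.03 to 0.12 kg. Starts upright on the grey tray (rim 12 mm high), foot 4 mm above the bench.
- well_10 (a point): Centre of the floor of the smallest round well in the rack, the one for the 10 ml flask: 44 mm across and 24 mm deep, in a white fixed plastic block. The four blocks stand in a row in an aluminium rail, in order of size, tops 38 mm and well floors 14 mm above the bench, centres 64, 71 and 81 mm apart. x points across the rail, y along it from smallest to largest.
- well_25 (a point): Centre of the floor of the second smallest round well in the rack, the one for the 25 ml flask: 51 mm across and 24 mm deep, in a white fixed plastic block. The four blocks stand in a row in an aluminium rail, in order of size, tops 38 mm and well floors 14 mm above the bench, centres 64, 71 and 81 mm apart. x points across the rail, y along it from smallest to largest.
- well_50 (a point): Centre of the floor of the second largest round well in the rack, the one for the 50 ml flask: 59 mm across and 24 mm deep, in a white fixed plastic block. The four blocks stand in a row in an aluminium rail, in order of size, tops 38 mm and well floors 14 mm above the bench, centres 64, 71 and 81 mm apart. x points across the rail, y along it from smallest to largest.
- well_100 (a point): Centre of the floor of the largest round well in the rack, the one for the 100 ml flask: 70 mm across and 24 mm deep, in a white fixed plastic block. The four blocks stand in a row in an aluminium rail, in order of size, tops 38 mm and well floors 14 mm above the bench, centres 64, 71 and 81 mm apart. x points across the rail, y along it from smallest to largest.
- beaker_mid (a point): Small glass beaker, 46 mm across and 56 mm tall, standing loose on the bench between tray and rack; this point lies on its axis half-way up. It is to be left alone.
There are look-alikes about, which are no part of the job. Leave any orange or red look-alike of the part that bears flask_10_mid alone. What is shaped like the part that bears flask_50_mid but blue is not meant.

How it is judged (in metres and radians):
At the end, for the whole second after the job is handed in: Each of the four flasks stands released and at rest in its own well of the rack, smallest to largest: its axis within 12 mm of the well's centre, its foot on the well's floor (within 5 mm) and upright within 7 degrees. The beaker still stands where it was (within 30 mm) (horizontal distance between flask_10_mid and well_10 below 0.012 m and z of flask_10_mid in the frame of well_10 between 0.045 and 0.055 m and angle between each of flask_10_mid, flask_25_mid, flask_50_mid, flask_100_mid's own z axis and vertical below 0.12 rad and linear speed of each of flask_10, flask_25, flask_50, flask_100 below 0.02 m/s and horizontal distance between flask_25_mid and well_25 below 0.012 m and z of flask_25_mid in the frame of well_25 between 0.0565 and 0.0665 m and horizontal distance between flask_50_mid and well_50 below 0.012 m and z of flask_50_mid in the frame of well_50 between 0.07 and 0.08 m and horizontal distance between flask_100_mid and well_100 below 0.012 m and z of flask_100_mid in the frame of well_100 between 0.0885 and 0.0985 m and distance of beaker_mid from where it was at the start of the episode below 0.03 m); the robot touches nothing.
It fails at once if a flask is knocked over (tilted more than about 40 degrees) (angle between any of flask_10_mid, flask_25_mid, flask_50_mid, flask_100_mid's own z axis and vertical above 0.7 rad).
It fails at once if a flask is dropped (falls out of the hand faster than 0.75 m/s, as from 30 mm) ((linear speed of flask_10 above 0.75 m/s and contact force between flask_10 and the fingers below 0.05 N) or (linear speed of flask_25 above 0.75 m/s and contact force between flask_25 and the fingers below 0.05 N) or (linear speed of flask_50 above 0.75 m/s and contact force between flask_50 and the fingers below 0.05 N) or (linear speed of flask_100 above 0.75 m/s and contact force between flask_100 and the fingers below 0.05 N)).
It fails at once if the beaker is pushed away (more than 30 mm) or tipped over (distance of beaker_mid from where it was at the start of the episode above 0.03 m or angle between beaker_mid's own z axis and vertical above 0.5 rad).
It also fails if it takes over 120 s, if anything falls off the work surface, if the arm or the gripper's body presses on something with over 40 N, if the wrist force passes 120 N, or if a joint passes its speed limit or range.

ROBOT

A 7-joint arm with a two-finger parallel gripper is mounted at the origin on a cart in front of the work surface, level with it; the furniture and walls round the work are solid. World frame = base frame: x ahead of the robot, y to its left, z up, the work surface at z = 0. Lengths are in m, angles in degrees, forces in N, time in s.
With the tool pointing down it reaches from about 0.425 to 0.95 m from the base axis. Payload 4.7 kg.
Tool frame: the origin (TCP) lies on the centre line of the jaws, within the pads' length; the fingertips stand 19 mm ahead of it and the grasp point (between the pads) is the TCP; z points along the fingers, y is the line along which they close (so a half turn about z gives the same grasp; the last joint's range is limited). The gripper opens to 85 mm and grips with 20 to 120 N. Pads are 22 mm wide; open, the fingers measure 114 mm over their backs; the gripper's body (76 mm by 85 mm) begins 54 mm behind the grasp point. The pads swing forward as they close: fully open they stand 13 mm farther back than shut.
Start: joints at [61.599, 26.849, -2.785, 87.806, 1.381, 65.374, -4.715], TCP at [0.304, -0.603, 0.25] pointing down, gripper open.
Joint ranges: [-148.3, 148.3], [-19.14, 114.17], [-79.39, 73.82], [5.75, 140.21], [-59.74, 239.74], [12.07, 113.84], [-152.46, 152.46]. Speed limits (degrees/s): [147.25, 147.25, 180, 180, 180, 180, 180].

INTERFACE

Orientations are given as a 3x3 rotation matrix whose columns are the frame's x, y, z axes.
In Python, from bench import reach, servo_line, goto_joints, grip, pause, ik, sense, camera, calibration, MotionError, finish_job gives the robot as it stands. The module is installed in compiled form; this text tells all that it offers. Calls block until the motion is done:
- reach(position, orientation): joint-space move of the TCP to a pose.
- servo_line(position, rot=None, velocity=0.15, max_force=None): straight line of the TCP; rot=None keeps the orientation; velocity is the mean speed in m/s. With max_force (N) it stops when the force on the tool has changed by that much, and returns True; else False.
- goto_joints(angles): joint-space move.
- grip(opening, effort=None): finger opening in m; effort is the grip in N (None keeps the last); returns when the fingers have stopped.
- pause(seconds).
- ik(position, orientation): joint angles nearest the present ones, or None.
- sense(): the state.
- camera(name): name is "side" or "top"; returns (picture, depth): 480x640x3 uint8, red, green, blue; 480x640 float32, m along the optical axis (not along the pixel's ray), 0 where there is no reading.
- calibration(name): a dict with "vfov" (degrees; the focal length in pixels is half the picture's height over the tangent of half this angle, whatever the lens; pixels are square), "cx", "cy" (the principal point, pixels), "R" (3x3) and "t" (3): a world point X has camera coordinates R X + t. Camera axes: x right, y down, z forward; pixel columns grow to the right and rows downward; lengths in m; the calibration is good to about 2 mm. A picture is of the moment at which its call begins. calibration takes no time and is no camera call.
A pose or a line that the arm cannot do raises MotionError and nothing moves.
- finish_job(): hands the job in; it is judged then, once.
The state is a dict: "time_s": time; "joint_positions": joint angles; "joint_velocities": joint speeds; "joint_efforts": joint torques, N m; "eef_pos": TCP position; "eef_rot": TCP orientation; "contact_force": force on the tool from outside, world axes, zero at the start; "ft_torque": the same for the moment, N m; "gripper_width": finger opening in m; "grip_force": force on a finger pad.
Only numpy, scipy, OpenCV 4.12 (cv2) and the standard library are available. Lean on these libraries where they do the work, as an engineer would, in place of code of your own. Each camera call takes 0.05 s, during which the arm holds its last target. There are 200 camera calls.

## Working session

There is one attempt and no reset: what is moved stays moved. The work goes in short steps, each a Python script; the robot and the scene stay as the last script left them, time stands still between calls to the robot, and variables do not carry over. Pictures are saved under pics/ and viewed, at most 14 in all, crops included, and the job is handed in when it is done.

```bash
mkdir -p pics; python3 - <<'E'
from bench import *
import cv2,numpy as np
for n in("side","top"):
    p,d=camera(n); cv2.imwrite(f"pics/{n}0.png",p[...,::-1]); np.save(f"pics/{n}0.npy",d)
    c=calibration(n); print(n,c, "campos",-c["R"].T@c["t"])
E
```

```text
side {'vfov': 49.06929023232374, 'cx': 316.71984813058936, 'cy': 246.65118814317358, 'R': array([[ 0.99712926, -0.07273247, -0.02105291],
       [-0.05995302, -0.58856102, -0.80622674],
       [ 0.04624794,  0.80517446, -0.59123195]]), 't': array([-0.48635456,  0.06507153,  1.25106325])} campos [ 0.4310005  -1.00439938  0.78189179]
top {'vfov': 53.89397010689475, 'cx': 324.86879761654905, 'cy': 245.70202745650863, 'R': array([[ 0.02649258, -0.99964804,  0.00139115],
       [-0.99501404, -0.02650357, -0.09614894],
       [ 0.09615197,  0.00116302, -0.99536599]]), 't': array([-0.05804172,  0.51487092,  1.08953904])} campos [ 0.40908014 -0.04564253  1.13407514]
```

View pics/side0.png

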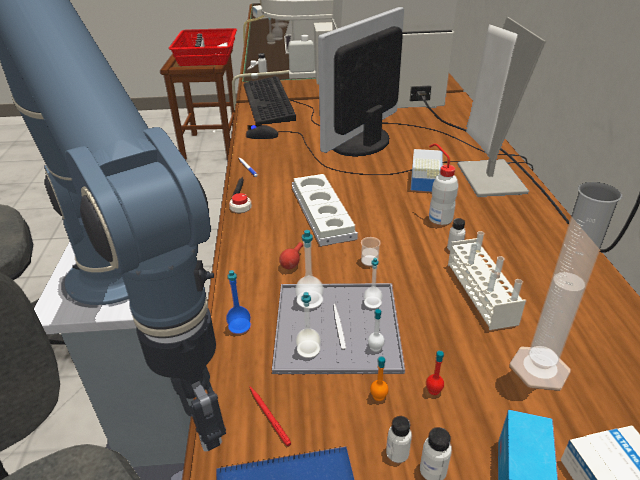

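View pics/top0.png

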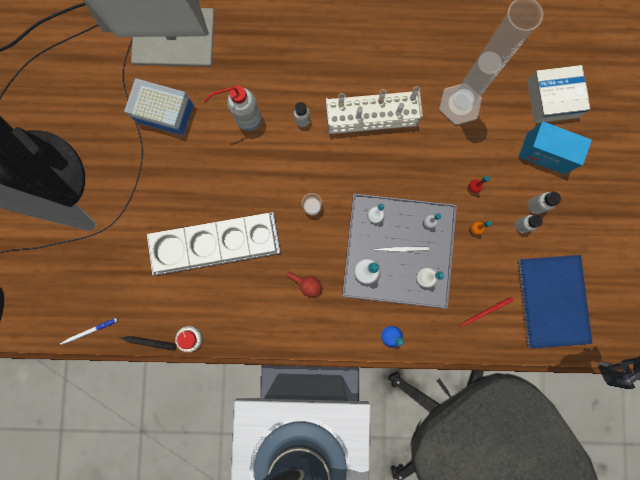

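Both cameras show four flasks on the tray (top view: about (376,215), (432,222), (367,272), (430,278)), the rack around (150–278, 212–273) and the beaker at (312,205). I'll enlarge the two areas.

```bash
python3 - <<'E'
import cv2
a=cv2.imread("pics/top0.png")
cv2.imwrite("pics/c1.png",cv2.resize(a[190:310,340:460],None,fx=5,fy=5,interpolation=cv2.INTER_CUBIC))
cv2.imwrite("pics/c2.png",cv2.resize(a[205:280,140:290],None,fx=5,fy=5,interpolation=cv2.INTER_CUBIC))
E
```

```text
(no output)
```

View pics/c1.png

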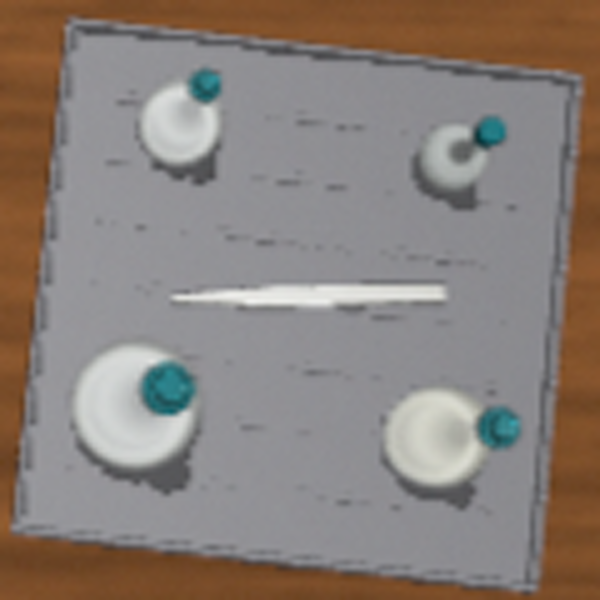

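View pics/c2.png

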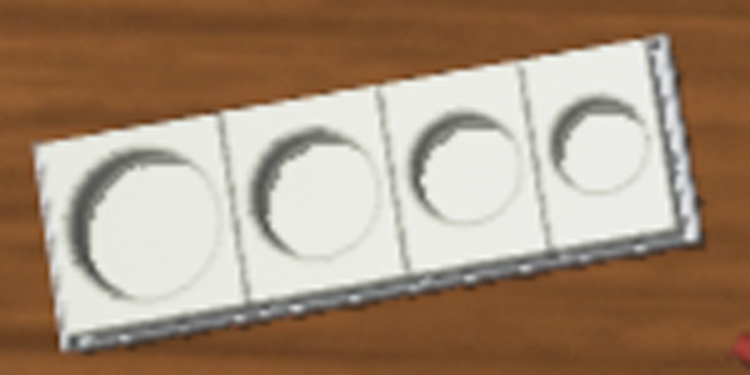

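The tray crop shows the stoppers at (167,387), (498,427), (205,84) and (490,131), for the 100, 50, 25 and 10 ml flasks. The rack crop shows the well rims centred at about (145,224), (315,195), (465,168) and (600,145), largest to smallest.

```bash
cat >geo.py <<'E'
import numpy as np
from bench import calibration
def ray(name,u,v):
    c=calibration(name); f=240/np.tan(np.radians(c["vfov"]/2))
    return -c["R"].T@c["t"], c["R"].T@np.array([(u-c["cx"])/f,(v-c["cy"])/f,1])
def at_z(name,u,v,z):
    o,d=ray(name,u,v); return o+d*(z-o[2])/d[2]
def at_d(name,u,v,dep):
    o,d=ray(name,u,v); return o+d*dep
E
python3 - <<'E'
from geo import *
np.set_printoptions(precision=4,suppress=True)
dt=np.load("pics/top0.npy")
S={100:(167,387,.191),50:(498,427,.154),25:(205,84,.127),10:(490,131,.104)}
B={100:(135,405),50:(435,437),25:(179,122),10:(452,158)}
for k,(x,y,z) in S.items():
    u,v=340+(x-2)/5,190+(y-2)/5
    bu,bv=340+(B[k][0]-2)/5,190+(B[k][1]-2)/5
    dep=dt[int(v)-1:int(v)+3,int(u)-1:int(u)+3]; dm=np.median(dep[dep>0])
    print(k,at_z("top",u,v,z-.004),"depth",at_d("top",u,v,dm),"bulb",at_z("top",bu,bv,{100:.037,50:.03,25:.025,10:.021}[k]))
W={100:(145,224),50:(315,195),25:(465,168),10:(600,145)}
P=[]
for k,(x,y) in W.items():
    u,v=140+(x-2)/5,205+(y-2)/5
    p=at_z("top",u,v,.038);P.append(p); print(k,p,"floor z",at_d("top",u,v,dt[round(v),round(u)]))
P=np.array(P); print(np.linalg.norm(np.diff(P,axis=0),axis=1)); 
d=P[0]-P[3]; d/=np.linalg.norm(d)
s=np.array([216,135,64,0.]); q=np.outer(s-s.mean(),d)/1000+P.mean(0); print("fit",q,"resid",np.abs(q-P).max(), "yaw of y",np.degrees(np.arctan2(d[1],d[0])))
u,v=312.5,200; print("beaker rim",at_z("top",312,204,.05))
E
```

```text
100 [ 0.4602 -0.1422  0.187 ] depth [ 0.4601 -0.142   0.1898] bulb [ 0.4596 -0.1428  0.037 ]
50 [ 0.4492 -0.2841  0.15  ] depth [ 0.4491 -0.2837  0.1519] bulb [ 0.4487 -0.2838  0.03  ]
25 [ 0.5956 -0.1631  0.123 ] depth [ 0.5952 -0.1628  0.1249] bulb [ 0.5951 -0.1624  0.025 ]
10 [ 0.5821 -0.2923  0.1   ] depth [ 0.5816 -0.2915  0.1033] bulb [ 0.5819 -0.2931  0.021 ]
100 [0.4966 0.3193 0.038 ] floor z [0.4984 0.3267 0.0159]
50 [0.5123 0.2409 0.038 ] floor z [0.5144 0.2467 0.0156]
25 [0.5268 0.1715 0.038 ] floor z [0.5294 0.1763 0.0137]
10 [0.5393 0.1089 0.038 ] floor z [0.5423 0.1124 0.0131]
[0.08   0.0709 0.0638]
fit [[0.4964 0.3202 0.038 ]
 [0.5125 0.2408 0.038 ]
 [0.5267 0.1712 0.038 ]
 [0.5394 0.1085 0.038 ]] resid 0.0008392031181765347 yaw of y 101.47097584812852
beaker rim [ 0.6105 -0.0119  0.05  ]
```

Everything agrees: the pitches come out at 80, 71 and 64 mm, and the stopper heights match. I'll move the flasks smallest first, with the jaws closing across the rail, starting with the 10 ml.

```bash
cat >job.py <<'E'
from bench import *
from geo import *
import cv2
F={10:(.5819,-.2922),25:(.5954,-.1627),50:(.4490,-.2838),100:(.4600,-.1424)}
W={10:(.5394,.1085),25:(.5267,.1712),50:(.5125,.2408),100:(.4964,.3202)}
G={10:.064,25:.077,50:.106,100:.143}   # TCP above foot
H=.200                                  # foot height while carried
def rot(a):
    a=np.radians(a); c,s=np.cos(a),np.sin(a)
    return np.array([[-s,c,0],[c,s,0],[0,0,-1.]])
def best(p):
    q0=np.array(sense()["joint_positions"]); c=[]
    for a in (11.47,-168.53):
        for w in (W[10],W[100],p):
            if ik([*w,.3],rot(a)) is None: break
        else: c.append((np.abs(np.array(ik([*p,.3],rot(a)))-q0).max(),a))
    return rot(min(c)[1])
def st(m):
    s=sense(); print(m,"t%.1f"%s["time_s"],np.round(s["eef_pos"],4),"w%.4f g%.1f"%(s["gripper_width"],s["grip_force"]),np.round(s["contact_force"],1))
def snap(n,cam="side"):
    p,d=camera(cam); cv2.imwrite(f"pics/{n}.png",p[...,::-1]); return p,d
def pick(k):
    R=best(F[k]); x,y=F[k]; g=G[k]+.004
    reach([x,y,max(.30,.004+G[k]+.12)],R); grip(.045)
    print("hit",servo_line([x,y,g],velocity=.15,max_force=8)); st("at")
    grip(.0,30); st("closed")
    servo_line([x,y,g+.03],velocity=.06); st("lifted")
def carry(k):
    x,y=F[k]; servo_line([x,y,H+G[k]],velocity=.2)
    servo_line([*W[k],H+G[k]],velocity=.25); st("above")
def place(k):
    z=.014+G[k]
    servo_line([*W[k],z+.035],velocity=.15)
    print("hit1",servo_line([*W[k],z+.002],velocity=.05,max_force=6)); st("low")
    print("hit2",servo_line([*W[k],z-.002],velocity=.01,max_force=3)); st("down")
def release(k):
    grip(.045); s=sense()["eef_pos"]; servo_line([*s[:2],s[2]+.1],velocity=.15); st("released")
E
python3 - <<'E'
from job import *
pick(10); snap("p10")
E
```

```text
hit False
at t3.8 [ 0.5825 -0.2925  0.069 ] w0.0447 g0.0 [0.4 0.2 0. ]
closed t4.2 [ 0.582  -0.2923  0.0684] w0.0086 g29.3 [0.9 0.2 1.5]
lifted t4.9 [ 0.5818 -0.2923  0.0981] w0.0084 g29.3 [-0.2 -0.2  0.1]
```

View pics/p10.png

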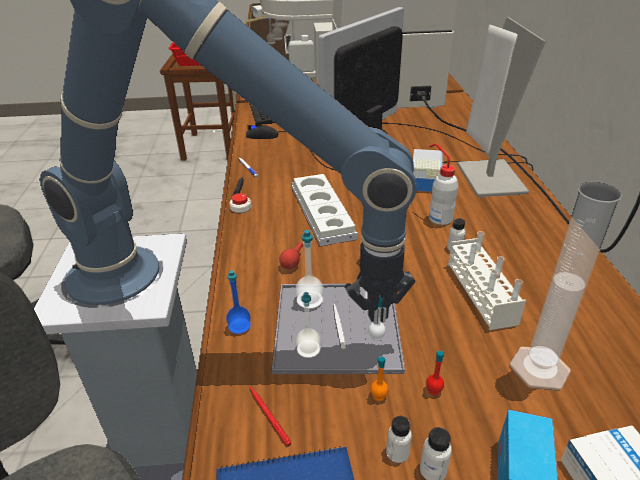

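The 10 ml flask is held upright at about (377,325), with a pad width of 8.4 mm against the 9 mm neck.

```bash
python3 - <<'E'
from job import *
carry(10); place(10); p,_=snap("d10")
cv2.imwrite("pics/d10c.png",cv2.resize(p[150:270,260:420,::-1],None,fx=5,fy=5,interpolation=cv2.INTER_CUBIC))
E
```

```text
above t7.7 [0.5396 0.1072 0.2638] w0.0084 g29.3 [-0.2 -0.7 -0. ]
hit1 False
low t9.6 [0.5395 0.1086 0.08  ] w0.0087 g29.3 [ 0.5  0.1 -0. ]
hit2 True
down t10.0 [0.5398 0.1087 0.0783] w0.0083 g29.7 [-0.6 -0.4  4. ]
```

View pics/d10c.png

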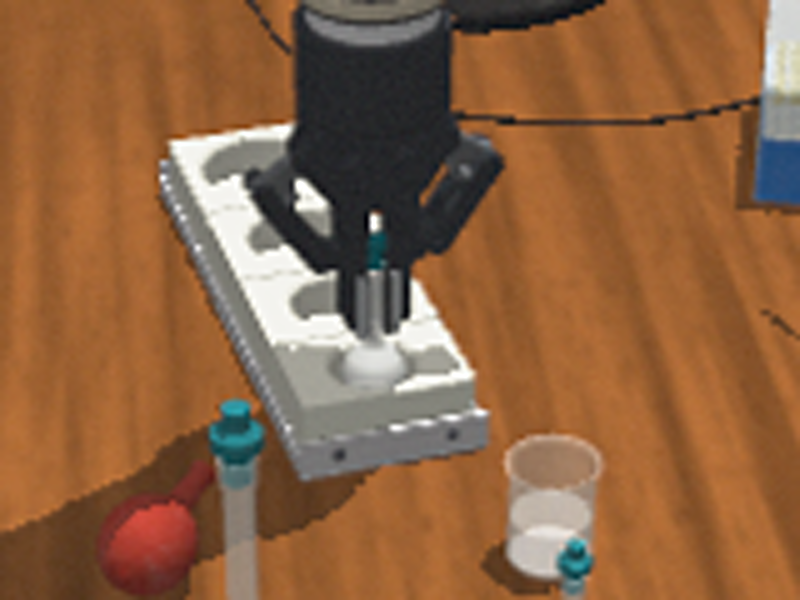

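The flask is seated in the smallest well, bulb at crop (373,365), and it touched the floor at the expected height. I'll release it and go on to the next one.

```bash
python3 - <<'E'
from job import *
release(10); pick(25)
assert .007<sense()["gripper_width"]<.014
carry(25); place(25); p,_=snap("d25")
cv2.imwrite("pics/d25c.png",cv2.resize(p[150:270,260:420,::-1],None,fx=5,fy=5,interpolation=cv2.INTER_CUBIC))
E
```

```text
released t11.3 [0.5383 0.108  0.1764] w0.0451 g0.0 [ 1.1  1.5 -0.8]
hit False
at t14.2 [ 0.5961 -0.1628  0.0819] w0.0450 g0.0 [0.5 0.4 0.2]
closed t14.7 [ 0.5956 -0.1628  0.0815] w0.0105 g29.2 [-0.6 -0.9  3.8]
lifted t15.3 [ 0.5953 -0.1628  0.1111] w0.0103 g29.2 [-0.3  0.3 -1.9]
above t17.8 [0.527  0.1698 0.2767] w0.0100 g29.2 [ 0.1 -1.  -0.1]
hit1 False
low t19.8 [0.5268 0.1714 0.0931] w0.0103 g29.2 [ 0.2  0.4 -0.7]
hit2 True
down t20.1 [0.5271 0.1714 0.0915] w0.0105 g29.5 [-0.   0.1  4.6]
```

View pics/d25c.png

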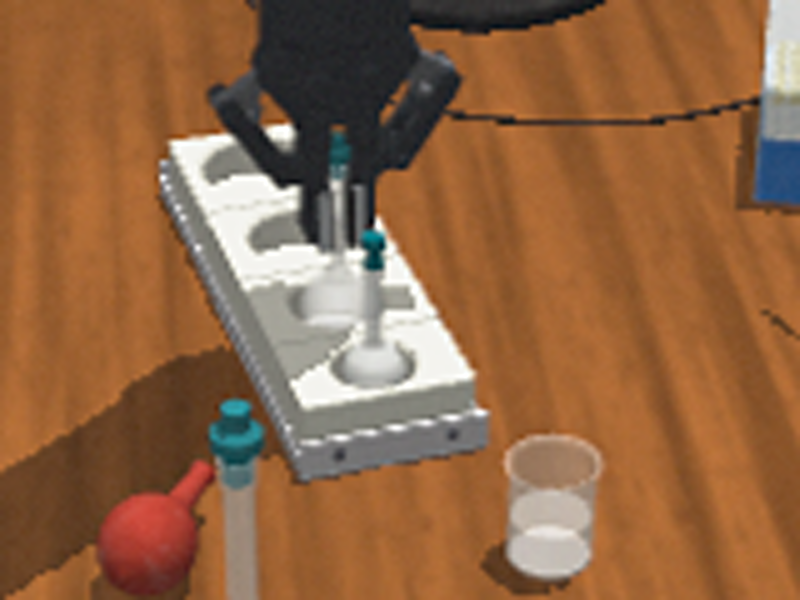

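The 10 ml flask stands upright and free at (373,360), and the 25 ml is seated at about (330,305). Now the 50 ml and 100 ml.

```bash
sed -i 's/s\[2\]+.1\]/s[2]+.17]/' job.py; python3 - <<'E'
from job import *
release(25); pick(50)
assert .010<sense()["gripper_width"]<.017
carry(50); place(50)
release(50); pick(100)
assert .013<sense()["gripper_width"]<.020
carry(100); p,_=snap("a100")
cv2.imwrite("pics/a100c.png",cv2.resize(p[60:300,220:460,::-1],None,fx=2.5,fy=2.5,interpolation=cv2.INTER_CUBIC))
E
```

```text
released t21.8 [0.5256 0.1705 0.2593] w0.0447 g0.0 [-0.   0.6 -0.4]
hit False
at t25.1 [ 0.4496 -0.2841  0.1108] w0.0445 g0.0 [0.2 0.3 0.2]
closed t25.5 [ 0.4492 -0.284   0.1105] w0.0127 g30.4 [-1.   0.1  2.3]
lifted t26.2 [ 0.4489 -0.2839  0.1401] w0.0128 g30.2 [ 0.2  0.7 -1.3]
above t29.4 [0.5127 0.2397 0.306 ] w0.0129 g30.2 [ 1.   0.4 -0.6]
hit1 False
low t31.4 [0.5126 0.241  0.1221] w0.0127 g30.2 [ 0.   0.3 -0.8]
hit2 True
down t31.7 [0.5128 0.2411 0.1205] w0.0125 g30.6 [-0.2 -0.3  4.4]
released t33.4 [0.5116 0.2399 0.2883] w0.0449 g0.0 [-0.4 -0.9  0.5]
hit False
at t36.2 [ 0.4607 -0.1424  0.1478] w0.0452 g0.0 [-0.  -0.1  0.1]
closed t36.6 [ 0.4601 -0.1426  0.1477] w0.0161 g29.2 [-1.7 -0.8  6.3]
lifted t37.2 [ 0.4599 -0.1425  0.1771] w0.0162 g29.2 [ 1.   0.2 -0.9]
above t40.2 [0.4967 0.3192 0.343 ] w0.0162 g29.2 [-0.1 -0.3 -0.8]
```

View pics/a100c.png

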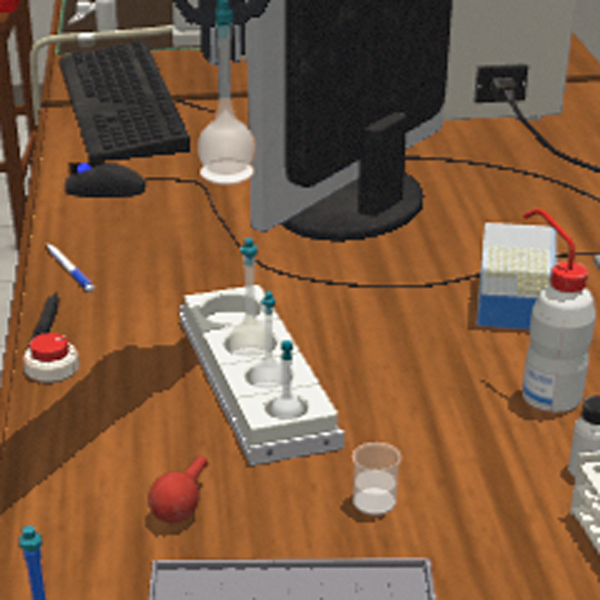

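The three placed flasks stand upright, and the 100 ml is held plumb above the largest well. The monitor's edge looks close, so I'll check its clearance before I descend.

```bash
python3 - <<'E'
from geo import *
d=np.load("pics/top0.npy")
P=np.array([at_d("top",u,v,d[v,u]) for v in range(150,300) for u in range(0,140) if d[v,u]>0])
P=P[P[:,2]>.06]; r=np.hypot(P[:,0]-.4964,P[:,1]-.3202); i=r.argsort()[:400:60]
print(np.c_[P[i],r[i]].round(3))
E
```

```text
Traceback (most recent call last):
  File "geo.py", line 9, in at_d
    o,d=ray(name,u,v); return o+d*dep
        ~~~^^^^^^^^^^
  File "geo.py", line 4, in ray
    c=calibration(name); f=240/np.tan(np.radians(c["vfov"]/2))
ValueError: time passes only in moves, steps and waits
```

```bash
sed -i 's/^def ray/import functools; calibration=functools.lru_cache(calibration)\ndef ray/' geo.py; python3 - <<'E'
from geo import *
d=np.load("pics/top0.npy")
P=np.array([at_d("top",u,v,d[v,u]) for v in range(150,300) for u in range(0,140) if d[v,u]>0])
P=P[P[:,2]>.06]; r=np.hypot(P[:,0]-.4964,P[:,1]-.3202); i=r.argsort()[:400:60]
print(np.c_[P[i],r[i]].round(3))
E
```

```text
[[0.545 0.486 0.327 0.173]
 [0.548 0.487 0.177 0.175]
 [0.55  0.487 0.142 0.175]
 [0.55  0.487 0.157 0.176]
 [0.545 0.489 0.201 0.176]
 [0.544 0.49  0.215 0.176]
 [0.542 0.491 0.262 0.177]]
```

The monitor is 173 mm from the well's axis, which is clear.

```bash
python3 - <<'E'
from job import *
place(100); release(100)
reach([.50,-.05,.35],np.array(sense()["eef_rot"])); pause(.5)
snap("f_top","top"); p,_=snap("f_side"); t=cv2.imread("pics/f_top.png")
a=cv2.resize(p[130:280,280:400,::-1],(400,500),interpolation=cv2.INTER_CUBIC)
b=cv2.resize(t[190:290,140:340],(400,200),interpolation=cv2.INTER_CUBIC)
b=cv2.copyMakeBorder(b,0,300,0,0,cv2.BORDER_CONSTANT)
cv2.imwrite("pics/f.png",np.hstack([a,b])); st("end")
E
```

```text
hit1 False
low t42.2 [0.4965 0.3204 0.1591] w0.0161 g29.3 [-0.6  0.4 -0.9]
hit2 True
down t42.5 [0.4966 0.3205 0.1577] w0.0163 g29.7 [-0.3 -0.1  6. ]
released t44.2 [0.4957 0.3192 0.3253] w0.0453 g0.0 [-0.7  0.4 -0.4]
end t46.2 [ 0.5  -0.05  0.35] w0.0451 g0.0 [-0.1 -0.4  0. ]
```

View pics/f.png

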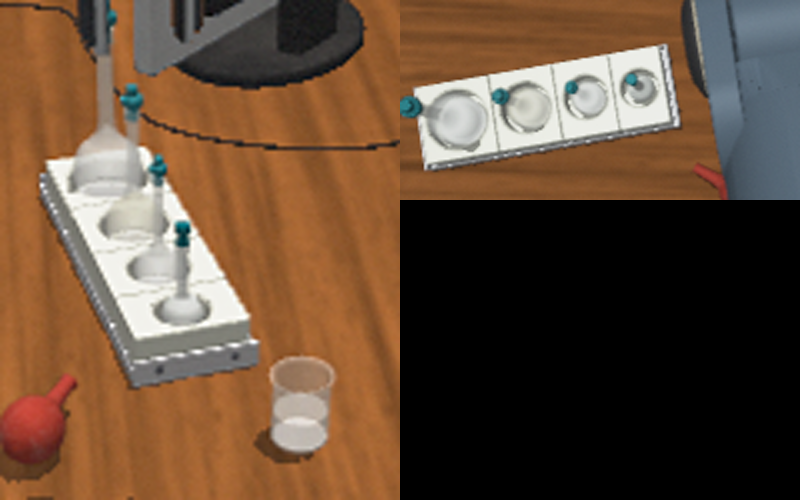

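All four flasks stand upright and centred in their wells (side crop bulbs at (107,165), (133,218), (158,265) and (181,308)), and the beaker hasn't moved.

```bash
python3 -c "
from bench import *
print(finish_job())"
```

```text
the job is handed in; nothing more can be done
None
```

The four flasks are standing upright in their own wells, smallest to largest, the beaker is where it was, and the job was handed in at about 46 s of the 120 s allowed (no verdict was returned).

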